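# Check a slide mailer in: show both faces to the reader, then hold it in the slot

## Task

Lift the plastic slide mailer out of its stand and check it in at the reader box: hold it upright and squarely about 6 cm in front of the round eye, first with its lid face to the eye and then, turned half round, with its back to the eye, keeping still for about a second each time. Then lower it upright, without forcing, through the slot in the reader's top until about half of its length is inside, and finish while still holding it there in the gripper, not let go. Leave the specimen cup, the dish and the memory stick where they are.

Things in the scene. Friction and masses are not known exactly. Their poses are not given: they have to be found in the camera images.
- mailer: flat white plastic slide case, 32 wide (own x, -15 to 17), 84 long (own y, -42 to 42), 10 thick (own z, 0 to 10), 28 to 56 g, standing on a short end in the stand, top 62 mm out. Origin: middle of the back. Own y points down as it stands, own z out of the lid face (the one with the raised lid). At the start the lid face looks to the robot's left (+y), give or take 25 degrees
- mailer_end (a point): centre of the mailer's lower short end (at the middle of its width and thickness); axes as the mailer's
- mailer_front (a point): imaginary point 60 mm straight out from the middle of the mailer's lid face: it lies on the eye when the lid face is presented exactly
- mailer_back (a point): imaginary point 60 mm straight out from the middle of the mailer's back: it lies on the eye when the back is presented exactly
- stand: fixed grey block 60 x 44 x 30 mm on a 76 x 56 x 5 mm foot, origin at the centre of its underside; a pocket 35 x 13 mm, 22 mm deep (floor 8 mm above the desk), holds the mailer; the pocket's long side is the block's x
- reader: fixed white hollow box, 100 mm (x) x 90 mm (y) x 100 mm high, with an aluminium top plate; origin at the centre of its underside; its own -x face, turned toward the robot give or take 20 degrees, carries the eye
- slot (a point): middle of the slot's mouth in the top plate, 100 mm above the desk; axes as the reader's. Opening 36 mm along x, 12 mm along y (2 mm more than the mailer's thickness), through the 6 mm plate, with a 2 mm lead-in; below, the box is empty down to 15 mm above the desk. The mailer goes in end first, its thickness along the slot's y, either way round
- eye (a point): centre of the black round eye, 34 mm across, centred across the reader's front face, 78 mm above the desk; it looks along the reader's own -x
- specimen_cup: bystander: clear specimen cup with a white lid, 46 mm across, 58 mm high, origin at the centre of its underside
- dish: bystander: clear flat round dish with lid, 60 mm across, 16 mm high, origin at the centre of its underside
- memory_stick: bystander: small memory stick 18 x 52 x 8 mm lying flat, origin at the centre of its underside
Mind the look-alikes: they are no part of the job. Leave any purple look-alike of the mailer alone.

How it is judged (in metres and radians):
On the way, in this order (a step that is already met when the one before it is completed fails the run):
1. the mailer is held upright with its lid face squarely before the eye (distance between mailer_front and eye below 0.035 m and angle between the z axis of mailer and the x axis of reader, either way round below 0.26 rad and angle between the y axis of mailer and the z axis of reader, either way round below 0.26 rad and contact force between mailer and the fingers above 0.5 N), for 0.5 s.
2. the mailer is held upright with its back squarely before the eye (distance between mailer_back and eye below 0.035 m and angle between the z axis of mailer and the x axis of reader, either way round below 0.26 rad and angle between the y axis of mailer and the z axis of reader, either way round below 0.26 rad and contact force between mailer and the fingers above 0.5 N), for 0.5 s.
At the end, for the whole second after the job is handed in: The mailer is at rest in the gripper's fingers, upright within 10 degrees, its lower end through the slot and 25 to 60 mm below the top plate (42 mm is half its length; let go, it would drop farther) (z of mailer_end in the frame of slot between -0.06 and -0.025 m and horizontal distance between mailer_end and slot below 0.01 m and angle between the y axis of mailer and the z axis of reader, either way round below 0.17 rad and angle between the z axis of mailer and the y axis of reader, either way round below 0.26 rad and contact force between mailer and the fingers above 0.5 N and linear speed of mailer below 0.02 m/s); the arm keeps its last pose, push and grip.
It fails at once if the mailer is forced against the reader (over 25 N) (contact force between mailer and reader above 25 N).
It fails at once if the specimen cup is disturbed (moved 30 mm) (distance of specimen_cup from where it was at the start of the episode above 0.03 m).
It fails at once if the dish is disturbed (moved 30 mm) (distance of dish from where it was at the start of the episode above 0.03 m).
It fails at once if the memory stick is disturbed (moved 30 mm) (distance of memory_stick from where it was at the start of the episode above 0.03 m).
It also fails if it takes over 51 s, if anything falls off the work surface, if the arm or the gripper's body presses on something with over 40 N, if the wrist force passes 120 N, or if a joint passes its speed limit or range.

## Robot

A 7-joint arm with a two-finger parallel gripper is mounted at the origin on a cart in front of the work surface, level with it; the furniture and walls round the work are solid. World frame = base frame: x ahead of the robot, y to its left, z up, the work surface at z = 0. Lengths are in mm, angles in rad, forces in N, time in s.
With the tool pointing down it reaches from about 425 to 950 mm from the base axis. Payload 16.7 kg.
Tool frame: the origin (TCP) lies midway between the tips of the shut fingers; the grasp point (between the pads) lies 19 mm behind it; z points along the fingers, y is the line along which they close (so a half turn about z gives the same grasp; the last joint's range is limited). The gripper opens to 94 mm and grips with 3 to 60 N. Pads are 16 mm wide; open, the fingers measure 119 mm over their backs; the gripper's body (75 mm by 177 mm) begins 78 mm behind the grasp point.
Start: joints at [-1.385, 0.426, 0.074, 1.606, -0.034, 1.111, -0.067], TCP at [221.794, 637.481, 205.467] pointing down, gripper open.
Joint ranges: [-2.85, 2.85], [-0.5, 2.14], [-1.23, 1.37], [0.21, 2.46], [-1.02, 4.16], [0.16, 2.05], [-2.73, 2.73]. Speed limits (rad/s): [1.89, 1.89, 2.39, 2.39, 3.01, 3.01, 3.01].

## Interface

Orientations are given as a unit quaternion [x, y, z, w].
In Python, from rig import ctrl gives the robot as it stands.
- The arm moves only by the tool play_rows, never from a script. Its argument "motion" is a list of rows, each an object of numbers: "tx", "ty", "tz": the shift along the tool's x, y, z in m; "wx", "wy", "wz": the turn, a rotation vector about the tool's x, y, z in rad. A call has 1 to 20 rows; each row shifts and turns the commanded pose from where the row before left it, along the tool's axes as they then stand; what a row does not reach is not made up. A row lasts 1/8 s, in which the tool goes at most 62.5 mm and 10.7 degrees, less where a joint would pass 70% of its speed; a pose out of reach is approached as far as the arm can. A call with a gripper value outside its range is refused whole. "hand" is the opening, from -1 (shut) to 1 (fully open), so that 0 is half open, set as the call begins (left out, the last holds). The fingers move at their own pace and stop on an object; "squeeze" is the grip in N (left out, the last holds). Time passes only in rows, so rows that do not move let the fingers close. It gives the time, the measured TCP pose, the force, the opening and the grip force at its end, in the units of the state.
- ctrl.sense(): the state, without advancing time (a new reading comes with each control period).
- ctrl.read_camera(name): name is "scene" or "top"; returns (picture, depth): 420x560x3 uint8, blue, green, red; 420x560 float32, mm along the optical axis (not along the pixel's ray), 0 where there is no reading.
- ctrl.get_calibration(name): a dict with "intrinsics" (3x3 intrinsics, pixels), "rvec" (rotation vector, rad) and "tvec" (3), from world to camera coordinates, as OpenCV has them. Camera axes: x right, y down, z forward; pixel columns grow to the right and rows downward; lengths in mm; the calibration is good to about 2 mm. A picture is of the moment at which its call begins. get_calibration takes no time and is no camera call.
- ctrl.hand_in(): hands the job in; it is judged then, once.
The state is a dict: "clock": time; "joint_pos": joint angles; "joint_velocities": joint speeds; "tau": joint torques, N m; "tool_pos": TCP position; "eef_rot": TCP orientation; "contact_force": force on the tool from outside, world axes, zero at the start; "wrist_torque": the same for the moment, N m; "finger_gap": finger opening in mm; "gripper_force": force on a finger pad.
Only numpy, scipy, OpenCV 4.12 (cv2) and the standard library are available. Lean on these libraries where they do the work, as an engineer would, in place of code of your own. Each camera call takes 0.05 s, during which the arm holds its last target. There are 200 camera calls.

## Working session

There is one attempt and no reset: what is moved stays moved. The work goes in short steps, Python scripts to look and compute and a tool call to move; the robot and the scene stay as the last step left them, time stands still between calls to the robot, and variables do not carry over. Pictures are saved under pics/ and viewed, at most 10 in all, crops included, and the job is handed in when it is done.

Besides the shell and the picture viewer there is one more tool, called after "Call:" in YAML: its name, and indented under it one key for each argument. play_rows: Moves the arm, as the interface text tells. Its arguments: {"type":"object","properties":{"motion":{"type":"array","items":{"type":"object","properties":{"tx":{"type":"number"},"ty":{"type":"number"},"tz":{"type":"number"},"wx":{"type":"number"},"wy":{"type":"number"},"wz":{"type":"number"}}}},"hand":{"type":"number"},"squeeze":{"type":"number"}},"required":["motion"]}

```bash
ls; mkdir -p pics
python3 - <<'E'
from rig import ctrl
import cv2,numpy as np
s=ctrl.sense();print({k:np.round(v,3) for k,v in s.items()})
for n in("scene","top"):
    p,d=ctrl.read_camera(n);cv2.imwrite(f"pics/{n}0.png",p);np.savez(f"{n}0.npz",p=p,d=d)
    c=ctrl.get_calibration(n);R=cv2.Rodrigues(np.array(c["rvec"],float))[0]
    print(n,np.round(c["intrinsics"],1).tolist(),"campos",np.round(-R.T@np.ravel(c["tvec"]),1),np.round(R,2).tolist())
E
```

```text
pics
{'clock': np.float64(0.0), 'joint_pos': array([-1.385,  0.427,  0.074,  1.607, -0.034,  1.111, -0.067]), 'joint_velocities': array([-0.002,  0.001,  0.   , -0.   ,  0.001,  0.001, -0.001]), 'tau': array([ 1.0000e-03, -9.3584e+01,  3.6670e+00, -4.5420e+01, -4.9000e-02,
        2.0000e-02,  0.0000e+00]), 'tool_pos': array([221.69 , 637.104, 204.782]), 'eef_rot': array([ 0.167,  0.986, -0.001, -0.   ]), 'contact_force': array([0.172, 0.17 , 0.044]), 'wrist_torque': array([-0.025, -0.03 , -0.037]), 'gripper_force': np.float64(0.0), 'finger_gap': np.float64(94.256)}
scene [[466.6, 0.0, 279.2], [0.0, 466.6, 207.1], [0.0, 0.0, 1.0]] campos [-131.7  407.4  492.2] [[-0.43, -0.9, -0.01], [-0.39, 0.2, -0.9], [0.81, -0.39, -0.44]]
top [[487.3, 0.0, 279.0], [0.0, 487.3, 210.9], [0.0, 0.0, 1.0]] campos [ 438.7   66.4 1074. ] [[-0.0, -1.0, -0.0], [-0.99, 0.0, -0.15], [0.15, 0.0, -0.99]]
```

View pics/scene0.png

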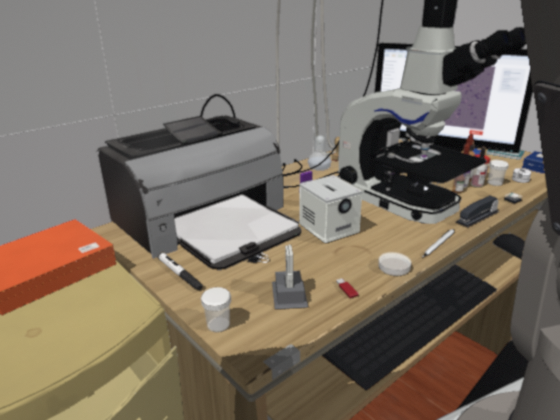

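View pics/top0.png

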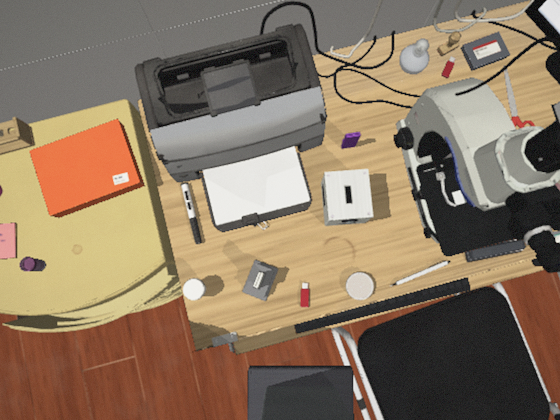

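The scene view shows the mailer in its stand at about (290,270), the reader at (331,207) with its eye at (345,206), the cup at (216,309), the stick at (347,288) and the dish at (394,263). In the top view the stand is at (260,280), the reader's slot at (348,195) and the purple look-alike at (350,140).

```bash
cat > h.py <<'E'
import numpy as np,cv2
from rig import ctrl
def cal(n):
    c=ctrl.get_calibration(n);K=np.array(c["intrinsics"],float);R=cv2.Rodrigues(np.array(c["rvec"],float))[0];return K,R,np.ravel(c["tvec"]).astype(float)
def cloud(n,d):
    K,R,t=cal(n);v,u=np.mgrid[:d.shape[0],:d.shape[1]]
    P=np.dstack([(u-K[0,2])/K[0,0]*d,(v-K[1,2])/K[1,1]*d,d]);W=(P-t)@R;W[d<=0]=np.nan;return W
def ray(n,u,v,z):
    K,R,t=cal(n);o=-R.T@t;r=R.T@np.array([(u-K[0,2])/K[0,0],(v-K[1,2])/K[1,1],1.]);return o+r*(z-o[2])/r[2]
E
python3 - <<'E'
from h import *
D={n:np.load(n+"0.npz") for n in("scene","top")}
W={n:cloud(n,D[n]['d']) for n in D}
def box(m): return np.ix_
def sel(n,u0,u1,v0,v1,zl,zh):
    w=W[n][v0:v1,u0:u1].reshape(-1,3);return w[(w[:,2]>zl)&(w[:,2]<zh)]
# reader
w=sel("top",310,390,160,235,92,108);r=cv2.minAreaRect(w[:,:2].astype(np.float32));print("reader top",np.median(w[:,2]),r)
g=cv2.cvtColor(D["top"]["p"],cv2.COLOR_BGR2GRAY)
for n,bx in(("top",(335,362,178,212)),("scene",(318,345,180,195))):
    u0,u1,v0,v1=bx;gg=cv2.cvtColor(D[n]["p"],cv2.COLOR_BGR2GRAY)[v0:v1,u0:u1]
    m=(gg<80).astype(np.uint8);k,l,s,c=cv2.connectedComponentsWithStats(m)
    for i in range(1,k):
        if s[i,4]>12:
            pts=np.argwhere(l==i)[:,::-1]+[u0,v0];q=np.array([ray(n,*p,100)[:2] for p in pts],np.float32)
            print("slot",n,s[i],q.mean(0),cv2.minAreaRect(q))
u0,u1,v0,v1=336,355,195,218;gg=cv2.cvtColor(D["scene"]["p"],cv2.COLOR_BGR2GRAY)[v0:v1,u0:u1];l=np.argwhere(gg<70)[:,::-1]+[u0,v0]
print("eye px",l.mean(0),np.nanmedian([W["scene"][v,u] for u,v in l],0))
# stand
for n,b in(("top",(235,285,250,305)),("scene",(265,315,235,310))):
    for zl,zh in((24,36),(40,84),(84,100)):
        w=sel(n,*b,zl,zh)
        if len(w)>5:print(n,zl,len(w),w.mean(0).round(1),w[:,2].max().round(1),cv2.minAreaRect(w[:,:2].astype(np.float32)))
for n,b in(("top",(245,275,262,300)),("scene",(270,310,240,305))):
    u0,u1,v0,v1=b;cv2.imwrite(f"pics/c_{n}.png",cv2.resize(D[n]["p"][v0-8:v1+8,u0-8:u1+8],None,fx=8,fy=8,interpolation=2))
a=cv2.imread("pics/c_top.png");b=cv2.imread("pics/c_scene.png");h=max(a.shape[0],b.shape[0]);C=np.zeros((h,a.shape[1]+b.shape[1],3),np.uint8);C[:a.shape[0],:a.shape[1]]=a;C[:b.shape[0],a.shape[1]:]=b;print(C.shape);cv2.imwrite("pics/c.png",C)
E
```

```text
reader top 99.3983330948129 ((625.1708984375, -70.07366943359375), (104.21971130371094, 90.6445541381836), 4.007124900817871)
slot top [10  9  7 16 76] [623.96735 -70.45675] ((624.1172485351562, -70.39900970458984), (31.81825828552246, 9.531237602233887), 4.329521179199219)
eye px [344.26213592 205.57281553] [573.69566863 -71.87215317  79.19475026]
top 24 481 [454.8 113.1  29.6] 35.9 ((455.07391357421875, 113.45079803466797), (44.31060028076172, 59.847137451171875), 68.31649017333984)
top 40 19 [451.5 111.3  64.1] 82.1 ((453.0028991699219, 112.15999603271484), (7.599931240081787, 32.85970687866211), 64.64312744140625)
top 84 75 [454.7 113.   90.9] 95.6 ((455.38641357421875, 113.1658706665039), (10.169778823852539, 30.393583297729492), 68.33164978027344)
scene 24 576 [464.5 110.8  29. ] 35.4 ((519.3038940429688, 91.42942810058594), (47.78349685668945, 201.55841064453125), 72.70284271240234)
scene 40 150 [442.5 118.2  62.6] 83.4 ((446.0205383300781, 118.7407455444336), (21.101957321166992, 7.999140739440918), 9.643052101135254)
scene 84 86 [450.7 113.9  89.8] 93.0 ((453.12237548828125, 112.77972412109375), (9.883119583129883, 31.96730613708496), 63.42176818847656)
(648, 816, 3)
```

View pics/c.png

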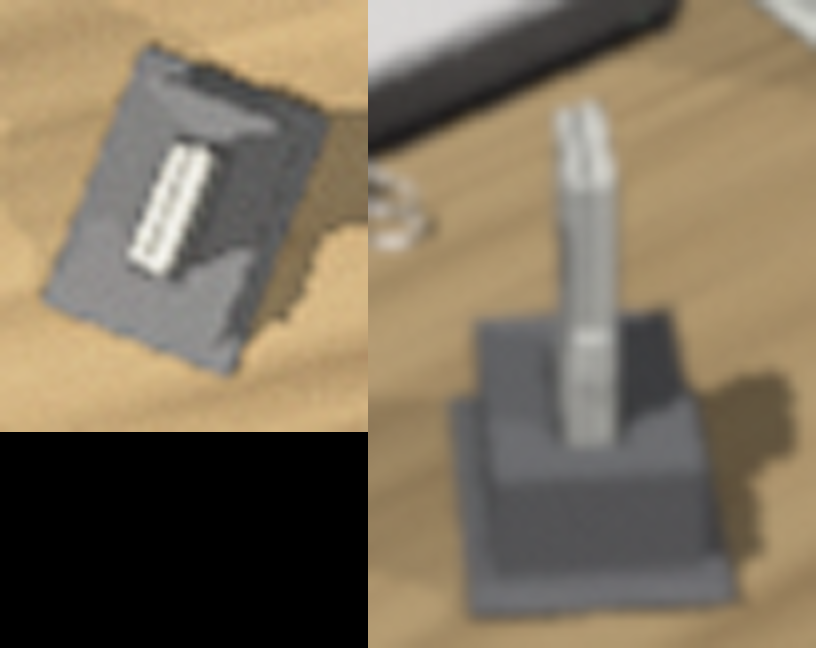

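The crop shows the mailer's top edge running along the stand pocket, with two visible layers. Its long side lies at −21.7°, so the lid normal is at 68.3°. Gripping across the 32 mm width keeps the last joint in range for both presentations and for the slot.

Call:
play_rows:
  motion:
    - {"tx": -0.028, "ty": -0.03}
    - {"tx": -0.028, "ty": -0.03}
    - {"tx": -0.028, "ty": -0.03}
    - {"tx": -0.028, "ty": -0.03}
    - {"tx": -0.028, "ty": -0.03}
    - {"tx": -0.028, "ty": -0.03}
    - {"tx": -0.028, "ty": -0.03}
    - {"tx": -0.028, "ty": -0.03}
    - {"tx": -0.028, "ty": -0.03}
    - {"tx": -0.028, "ty": -0.03}
    - {"tx": -0.028, "ty": -0.03}
    - {"tx": -0.028, "ty": -0.03}
    - {"tx": -0.028, "ty": -0.029}
    - {"tx": -0.028, "ty": -0.029}
  hand: 0.3
  squeeze: 25

```text
schema error: expected keys tx, ty, tz, wx, wy, wz
```

Call:
play_rows:
  motion:
    - {"wz": 0.16}
    - {"wz": 0.16}
    - {"wz": 0.16}
    - {"wz": 0.16}
    - {"wz": 0.16}
    - {"wz": 0.16}
    - {"wz": 0.16}
    - {"wz": 0.16}
    - {"wz": 0.16}
    - {"wz": 0.17}
    - {}

```text
schema error: expected keys tx, ty, tz, wx, wy, wz
```

```bash
cat >> h.py <<'E'
from scipy.spatial.transform import Rotation as Ro
def to(x,y,z,yaw):
    "step in tool axes to TCP (x,y,z), tool y at yaw deg, tool down"
    s=ctrl.sense();R=Ro.from_quat(s["eef_rot"]);a=np.radians(yaw);yy=np.array([np.cos(a),np.sin(a),0]);zz=np.array([0,0,-1.])
    T=Ro.from_matrix(np.column_stack([np.cross(yy,zz),yy,zz]));Y=R.as_matrix()[:,1]
    print("t",s["clock"].round(2),"tcp",np.round(s["tool_pos"],1),"yaw",np.degrees(np.arctan2(Y[1],Y[0])).round(1),"gap",s["finger_gap"].round(1),"grip",s["gripper_force"].round(1),"F",np.round(s["contact_force"],1),"j",np.round(s["joint_pos"],2))
    print("step mm",(R.inv().apply(np.array([x,y,z])-s["tool_pos"])).round(1),"turn",(R.inv()*T).as_rotvec().round(4))
E
python3 -c "from h import *;to(455,113,59,-21.7)"
```

```text
Traceback (most recent call last):
  File "h.py", line 15, in to
    print("t",s["clock"].round(2),"tcp",np.round(s["tool_pos"],1),"yaw",np.degrees(np.arctan2(Y[1],Y[0])).round(1),"gap",s["finger_gap"].round(1),"grip",s["gripper_force"].round(1),"F",np.round(s["contact_force"],1),"j",np.round(s["joint_pos"],2))
              ^^^^^^^^^^^^^^^^
AttributeError: 'float' object has no attribute 'round'
```

Call:
play_rows:
  motion:
    - {"tx": -0.028, "ty": -0.03, "tz": 0, "wx": 0, "wy": 0, "wz": 0}
    - {"tx": -0.028, "ty": -0.03, "tz": 0, "wx": 0, "wy": 0, "wz": 0}
    - {"tx": -0.028, "ty": -0.03, "tz": 0, "wx": 0, "wy": 0, "wz": 0}
    - {"tx": -0.028, "ty": -0.03, "tz": 0, "wx": 0, "wy": 0, "wz": 0}
    - {"tx": -0.028, "ty": -0.03, "tz": 0, "wx": 0, "wy": 0, "wz": 0}
    - {"tx": -0.028, "ty": -0.03, "tz": 0, "wx": 0, "wy": 0, "wz": 0}
    - {"tx": -0.028, "ty": -0.03, "tz": 0, "wx": 0, "wy": 0, "wz": 0}
    - {"tx": -0.028, "ty": -0.03, "tz": 0, "wx": 0, "wy": 0, "wz": 0}
    - {"tx": -0.028, "ty": -0.03, "tz": 0, "wx": 0, "wy": 0, "wz": 0}
    - {"tx": -0.028, "ty": -0.03, "tz": 0, "wx": 0, "wy": 0, "wz": 0}
    - {"tx": -0.028, "ty": -0.03, "tz": 0, "wx": 0, "wy": 0, "wz": 0}
    - {"tx": -0.028, "ty": -0.03, "tz": 0, "wx": 0, "wy": 0, "wz": 0}
    - {"tx": -0.028, "ty": -0.029, "tz": 0, "wx": 0, "wy": 0, "wz": 0}
    - {"tx": -0.028, "ty": -0.029, "tz": 0, "wx": 0, "wy": 0, "wz": 0}
  hand: 0.3
  squeeze: 25

```text
clock: 1.85
tool_pos: [454.9, 112.6, 205.5]
eef_rot: [0.167, 0.986, 0.0, -0.0]
contact_force: [0.1, 0.2, 0.7]
finger_gap: 61.3
gripper_force: 0.0
```

Call:
play_rows:
  motion:
    - {"tx": 0, "ty": 0, "tz": 0, "wx": 0, "wy": 0, "wz": 0.16}
    - {"tx": 0, "ty": 0, "tz": 0, "wx": 0, "wy": 0, "wz": 0.16}
    - {"tx": 0, "ty": 0, "tz": 0, "wx": 0, "wy": 0, "wz": 0.16}
    - {"tx": 0, "ty": 0, "tz": 0, "wx": 0, "wy": 0, "wz": 0.16}
    - {"tx": 0, "ty": 0, "tz": 0, "wx": 0, "wy": 0, "wz": 0.16}
    - {"tx": 0, "ty": 0, "tz": 0, "wx": 0, "wy": 0, "wz": 0.16}
    - {"tx": 0, "ty": 0, "tz": 0, "wx": 0, "wy": 0, "wz": 0.16}
    - {"tx": 0, "ty": 0, "tz": 0, "wx": 0, "wy": 0, "wz": 0.16}
    - {"tx": 0, "ty": 0, "tz": 0, "wx": 0, "wy": 0, "wz": 0.16}
    - {"tx": 0, "ty": 0, "tz": 0, "wx": 0, "wy": 0, "wz": 0.17}
    - {"tx": 0, "ty": 0, "tz": 0, "wx": 0, "wy": 0, "wz": 0}

```text
clock: 3.22
tool_pos: [454.5, 113.8, 205.3]
eef_rot: [0.826, 0.564, -0.0, -0.0]
contact_force: [-0.5, -0.4, 0.8]
finger_gap: 61.2
gripper_force: 0.0
```

```bash
sed -i 's/s\["clock"\].round(2)/round(s["clock"],2)/;s/s\["finger_gap"\].round(1)/round(s["finger_gap"],1)/;s/s\["gripper_force"\].round(1)/round(s["gripper_force"],1)/' h.py
python3 -c "from h import *;to(455,113,59,-21.7)"
```

```text
t 3.23 tcp [454.5 113.8 205.3] yaw -21.4 gap 61.2 grip 0.0 F [-0.5 -0.4  0.8] j [-0.86  0.08  0.51  2.08 -0.05  1.   -0.7 ]
step mm [ -0.6   0.8 146.3] turn [-0.0002  0.0003  0.0055]
```

Call:
play_rows:
  motion:
    - {"tx": 0, "ty": 0.001, "tz": 0.02, "wx": 0, "wy": 0, "wz": 0.005}
    - {"tx": -0.001, "ty": 0, "tz": 0.02, "wx": 0, "wy": 0, "wz": 0}
    - {"tx": 0, "ty": 0, "tz": 0.02, "wx": 0, "wy": 0, "wz": 0}
    - {"tx": 0, "ty": 0, "tz": 0.02, "wx": 0, "wy": 0, "wz": 0}
    - {"tx": 0, "ty": 0, "tz": 0.02, "wx": 0, "wy": 0, "wz": 0}
    - {"tx": 0, "ty": 0, "tz": 0.02, "wx": 0, "wy": 0, "wz": 0}
    - {"tx": 0, "ty": 0, "tz": 0.016, "wx": 0, "wy": 0, "wz": 0}
    - {"tx": 0, "ty": 0, "tz": 0.01, "wx": 0, "wy": 0, "wz": 0}
    - {"tx": 0, "ty": 0, "tz": 0, "wx": 0, "wy": 0, "wz": 0}

```text
clock: 4.35
tool_pos: [455.0, 112.4, 59.1]
eef_rot: [0.827, 0.562, -0.001, 0.0]
contact_force: [0.5, -0.4, -0.8]
finger_gap: 60.9
gripper_force: 0.0
```

Call:
play_rows:
  motion:
    - {"tx": 0, "ty": 0, "tz": 0, "wx": 0, "wy": 0, "wz": 0}
    - {"tx": 0, "ty": 0, "tz": 0, "wx": 0, "wy": 0, "wz": 0}
    - {"tx": 0, "ty": 0, "tz": 0, "wx": 0, "wy": 0, "wz": 0}
    - {"tx": 0, "ty": 0, "tz": 0, "wx": 0, "wy": 0, "wz": 0}
    - {"tx": 0, "ty": 0, "tz": 0, "wx": 0, "wy": 0, "wz": 0}
    - {"tx": 0, "ty": 0, "tz": 0, "wx": 0, "wy": 0, "wz": 0}
  hand: -1
  squeeze: 25

```text
clock: 5.1
tool_pos: [455.4, 112.7, 59.7]
eef_rot: [0.828, 0.561, 0.0, -0.0]
contact_force: [-0.5, -0.1, 6.1]
finger_gap: 32.1
gripper_force: 25.0
```

```bash
python3 -c "from h import *;to(455,113,180,-21.7)"
```

```text
t 5.1 tcp [455.4 112.7  59.7] yaw -21.7 gap 32.1 grip 25.0 F [-0.5 -0.1  6.1] j [-0.77  0.32  0.46  2.21 -0.23  0.66 -0.53]
step mm [   0.2   -0.5 -120.3] turn [ 0.0002 -0.0004 -0.0003]
```

Call:
play_rows:
  motion:
    - {"tx": 0, "ty": 0, "tz": -0.006, "wx": 0, "wy": 0, "wz": 0}
    - {"tx": 0, "ty": 0, "tz": -0.01, "wx": 0, "wy": 0, "wz": 0}
    - {"tx": 0, "ty": 0, "tz": -0.014, "wx": 0, "wy": 0, "wz": 0}
    - {"tx": 0, "ty": 0, "tz": -0.02, "wx": 0, "wy": 0, "wz": 0}
    - {"tx": 0, "ty": 0, "tz": -0.02, "wx": 0, "wy": 0, "wz": 0}
    - {"tx": 0, "ty": 0, "tz": -0.02, "wx": 0, "wy": 0, "wz": 0}
    - {"tx": 0, "ty": 0, "tz": -0.01, "wx": 0, "wy": 0, "wz": 0}
    - {"tx": 0, "ty": 0, "tz": 0, "wx": 0, "wy": 0, "wz": 0}

```text
clock: 6.1
tool_pos: [455.5, 112.8, 160.1]
eef_rot: [0.828, 0.561, 0.001, -0.0]
contact_force: [-0.3, -0.4, -1.3]
finger_gap: 32.0
gripper_force: 25.0
```

Call:
play_rows:
  motion:
    - {"tx": 0, "ty": 0, "tz": 0, "wx": 0, "wy": 0, "wz": 0.12}
    - {"tx": 0, "ty": 0, "tz": 0, "wx": 0, "wy": 0, "wz": 0.16}
    - {"tx": 0, "ty": 0, "tz": 0, "wx": 0, "wy": 0, "wz": 0.16}
    - {"tx": 0, "ty": 0, "tz": 0, "wx": 0, "wy": 0, "wz": 0.16}
    - {"tx": 0, "ty": 0, "tz": 0, "wx": 0, "wy": 0, "wz": 0.16}
    - {"tx": 0, "ty": 0, "tz": 0, "wx": 0, "wy": 0, "wz": 0.16}
    - {"tx": 0, "ty": 0, "tz": 0, "wx": 0, "wy": 0, "wz": 0.12}
    - {"tx": 0, "ty": 0, "tz": 0, "wx": 0, "wy": 0, "wz": 0.08}
    - {"tx": 0, "ty": 0, "tz": 0, "wx": 0, "wy": 0, "wz": 0}

```text
clock: 7.22
tool_pos: [454.8, 112.4, 158.9]
eef_rot: [0.999, 0.036, -0.0, 0.0]
contact_force: [0.2, -0.0, -0.1]
finger_gap: 32.0
gripper_force: 25.0
```

Run:
```python
from h import *
to(509.5,-77.6,88,-85.9)
p,d=ctrl.read_camera("scene");cv2.imwrite("pics/s1.png",cv2.resize(p[130:320,220:430],None,fx=2.8,fy=2.8,interpolation=2))
```

```text
t 7.22 tcp [454.8 112.4 158.9] yaw -85.9 gap 32.0 grip 25.0 F [ 0.2 -0.  -0.1] j [-0.98  0.16  0.67  2.13 -0.12  0.89 -1.74]
step mm [ 40.9 193.4  71. ] turn [0.0007 0.0009 0.0007]
```

View pics/s1.png

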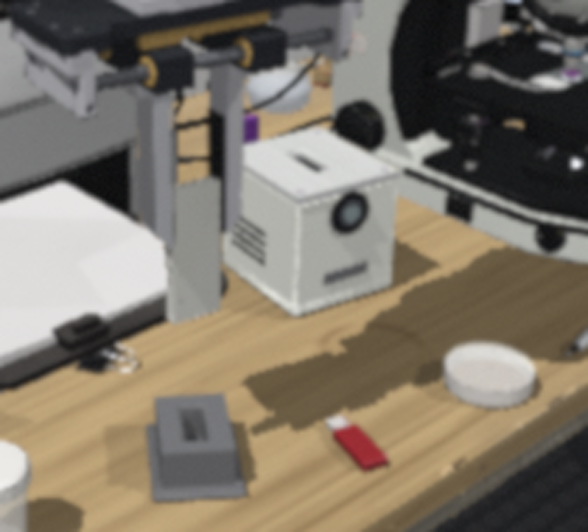

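The picture shows the empty stand at about (195,445). The mailer hangs upright between the fingers at (195,250), with its plain back toward the camera.

Call:
play_rows:
  motion:
    - {"tx": 0.005, "ty": 0.015, "tz": 0, "wx": 0, "wy": 0, "wz": 0}
    - {"tx": 0.005, "ty": 0.025, "tz": 0, "wx": 0, "wy": 0, "wz": 0}
    - {"tx": 0.005, "ty": 0.025, "tz": 0, "wx": 0, "wy": 0, "wz": 0}
    - {"tx": 0.005, "ty": 0.025, "tz": 0, "wx": 0, "wy": 0, "wz": 0}
    - {"tx": 0.005, "ty": 0.025, "tz": 0, "wx": 0, "wy": 0, "wz": 0}
    - {"tx": 0.005, "ty": 0.025, "tz": 0, "wx": 0, "wy": 0, "wz": 0}
    - {"tx": 0.005, "ty": 0.025, "tz": 0.01, "wx": 0, "wy": 0, "wz": 0}
    - {"tx": 0.006, "ty": 0.018, "tz": 0.015, "wx": 0, "wy": 0, "wz": 0}
    - {"tx": 0, "ty": 0.01, "tz": 0.018, "wx": 0, "wy": 0, "wz": 0}
    - {"tx": 0, "ty": 0, "tz": 0.018, "wx": 0, "wy": 0, "wz": 0}
    - {"tx": 0, "ty": 0, "tz": 0.01, "wx": 0, "wy": 0, "wz": 0}

```text
clock: 8.65
tool_pos: [509.4, -76.6, 87.3]
eef_rot: [0.999, 0.036, -0.001, 0.0]
contact_force: [1.1, -0.5, -0.5]
finger_gap: 31.9
gripper_force: 25.0
```

Call:
play_rows:
  motion:
    - {"tx": 0, "ty": 0, "tz": 0, "wx": 0, "wy": 0, "wz": 0}
    - {"tx": 0, "ty": 0, "tz": 0, "wx": 0, "wy": 0, "wz": 0}
    - {"tx": 0, "ty": 0, "tz": 0, "wx": 0, "wy": 0, "wz": 0}
    - {"tx": 0, "ty": 0, "tz": 0, "wx": 0, "wy": 0, "wz": 0}
    - {"tx": 0, "ty": 0, "tz": 0, "wx": 0, "wy": 0, "wz": 0}
    - {"tx": 0, "ty": 0, "tz": 0, "wx": 0, "wy": 0, "wz": 0}
    - {"tx": 0, "ty": 0, "tz": 0, "wx": 0, "wy": 0, "wz": 0}
    - {"tx": 0, "ty": 0, "tz": 0, "wx": 0, "wy": 0, "wz": 0}
    - {"tx": 0, "ty": 0, "tz": 0, "wx": 0, "wy": 0, "wz": 0}

```text
clock: 9.78
tool_pos: [509.9, -77.0, 88.5]
eef_rot: [0.999, 0.036, -0.0, 0.0]
contact_force: [-0.5, 0.8, -0.8]
finger_gap: 31.5
gripper_force: 25.0
```

Run:
```python
from h import *
to(509.5,-77.6,88,-85.9)
p,d=ctrl.read_camera("scene");cv2.imwrite("pics/s2.png",cv2.resize(p[130:320,220:430],None,fx=2.8,fy=2.8,interpolation=2))
W=cloud("scene",d)[130:320,220:430].reshape(-1,3)
w=W[(abs(W[:,0]-507)<30)&(abs(W[:,1]+77)<25)&(W[:,2]>37)&(W[:,2]<80)]
c=w.mean(0);n=np.linalg.svd(w-c)[2][2];print(len(w),c,n,w.min(0),w.max(0))
```

```text
t 9.78 tcp [509.9 -77.   88.5] yaw -85.9 gap 31.5 grip 25.0 F [-0.5  0.8 -0.8] j [-0.54  0.38  0.69  2.1  -0.35  0.77 -1.13]
step mm [-0.5  0.5  0.5] turn [0.0001 0.0001 0.0001]
298 [504.04589483 -73.59610991  58.99028076] [-0.99984921  0.0167747  -0.0044913 ] [499.5604781  -92.49274861  37.48536263] [512.36591452 -56.92490391  79.91995348]
```

View pics/s2.png

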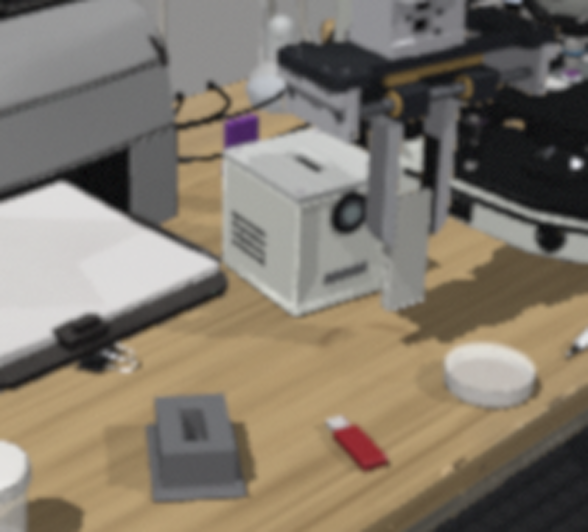

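The mailer is upright at about (405,250), in front of the eye at (350,213), with its back to the camera. Now I turn it half round.

Call:
play_rows:
  motion:
    - {"tx": 0, "ty": 0, "tz": 0, "wx": 0, "wy": 0, "wz": -0.141}
    - {"tx": 0, "ty": 0, "tz": 0, "wx": 0, "wy": 0, "wz": -0.16}
    - {"tx": 0, "ty": 0, "tz": 0, "wx": 0, "wy": 0, "wz": -0.16}
    - {"tx": 0, "ty": 0, "tz": 0, "wx": 0, "wy": 0, "wz": -0.16}
    - {"tx": 0, "ty": 0, "tz": 0, "wx": 0, "wy": 0, "wz": -0.16}
    - {"tx": 0, "ty": 0, "tz": 0, "wx": 0, "wy": 0, "wz": -0.16}
    - {"tx": 0, "ty": 0, "tz": 0, "wx": 0, "wy": 0, "wz": -0.16}
    - {"tx": 0, "ty": 0, "tz": 0, "wx": 0, "wy": 0, "wz": -0.16}
    - {"tx": 0, "ty": 0, "tz": 0, "wx": 0, "wy": 0, "wz": -0.16}
    - {"tx": 0, "ty": 0, "tz": 0, "wx": 0, "wy": 0, "wz": -0.16}
    - {"tx": 0, "ty": 0, "tz": 0, "wx": 0, "wy": 0, "wz": -0.16}
    - {"tx": 0, "ty": 0, "tz": 0, "wx": 0, "wy": 0, "wz": -0.16}
    - {"tx": 0, "ty": 0, "tz": 0, "wx": 0, "wy": 0, "wz": -0.16}
    - {"tx": 0, "ty": 0, "tz": 0, "wx": 0, "wy": 0, "wz": -0.16}
    - {"tx": 0, "ty": 0, "tz": 0, "wx": 0, "wy": 0, "wz": -0.16}
    - {"tx": 0, "ty": 0, "tz": 0, "wx": 0, "wy": 0, "wz": -0.16}
    - {"tx": 0, "ty": 0, "tz": 0, "wx": 0, "wy": 0, "wz": -0.16}
    - {"tx": 0, "ty": 0, "tz": 0, "wx": 0, "wy": 0, "wz": -0.16}
    - {"tx": 0, "ty": 0, "tz": 0, "wx": 0, "wy": 0, "wz": -0.16}
    - {"tx": 0, "ty": 0, "tz": 0, "wx": 0, "wy": 0, "wz": -0.12}

```text
clock: 12.32
tool_pos: [509.9, -77.1, 88.5]
eef_rot: [-0.038, 0.999, -0.0, -0.0]
contact_force: [-1.2, -0.2, -0.0]
finger_gap: 31.5
gripper_force: 25.0
```

Call:
play_rows:
  motion:
    - {"tx": 0, "ty": 0, "tz": 0, "wx": 0, "wy": 0, "wz": 0}
    - {"tx": 0, "ty": 0, "tz": 0, "wx": 0, "wy": 0, "wz": 0}
    - {"tx": 0, "ty": 0, "tz": 0, "wx": 0, "wy": 0, "wz": 0}
    - {"tx": 0, "ty": 0, "tz": 0, "wx": 0, "wy": 0, "wz": 0}
    - {"tx": 0, "ty": 0, "tz": 0, "wx": 0, "wy": 0, "wz": 0}
    - {"tx": 0, "ty": 0, "tz": 0, "wx": 0, "wy": 0, "wz": 0}
    - {"tx": 0, "ty": 0, "tz": 0, "wx": 0, "wy": 0, "wz": 0}
    - {"tx": 0, "ty": 0, "tz": 0, "wx": 0, "wy": 0, "wz": 0}
    - {"tx": 0, "ty": 0, "tz": 0, "wx": 0, "wy": 0, "wz": 0}

```text
clock: 13.45
tool_pos: [509.9, -77.0, 88.5]
eef_rot: [-0.036, 0.999, -0.0, -0.0]
contact_force: [0.2, 0.0, -0.8]
finger_gap: 31.6
gripper_force: 25.0
```

Run:
```python
from h import *
to(509.5,-77.6,88,94.1)
p,d=ctrl.read_camera("scene");cv2.imwrite("pics/s3.png",cv2.resize(p[130:320,220:430],None,fx=2.8,fy=2.8,interpolation=2))
W=cloud("scene",d)[130:320,220:430].reshape(-1,3)
w=W[(abs(W[:,0]-507)<30)&(abs(W[:,1]+77)<25)&(W[:,2]>30)&(W[:,2]<80)]
c=w.mean(0);n=np.linalg.svd(w-c)[2][2];print(len(w),c,n,w.min(0),w.max(0))
```

```text
t 13.45 tcp [509.9 -77.   88.5] yaw 94.1 gap 31.6 grip 25.0 F [ 0.2  0.  -0.8] j [ 0.04  0.31 -0.02  2.07  0.01  0.76  1.66]
step mm [ 0.5 -0.6  0.5] turn [-0.     -0.     -0.0005]
296 [507.07903432 -73.05779464  59.22122134] [-0.99927962  0.03781032 -0.00325911] [502.72096304 -94.94305066  37.37583168] [516.20421508 -58.49221448  79.96575706]
```

View pics/s3.png

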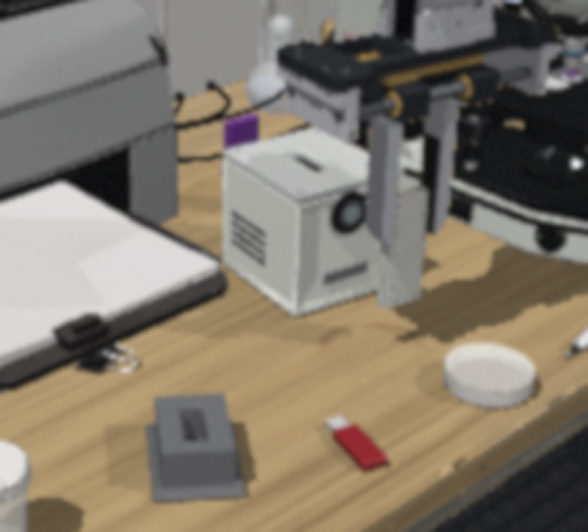

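The turned mailer is at about (400,245), with the lid side to the camera and its back to the eye. Next I raise it, turn a quarter and hover over the slot.

Call:
play_rows:
  motion:
    - {"tx": 0, "ty": 0, "tz": -0.01, "wx": 0, "wy": 0, "wz": 0}
    - {"tx": 0, "ty": 0, "tz": -0.02, "wx": 0, "wy": 0, "wz": 0}
    - {"tx": 0, "ty": 0, "tz": -0.02, "wx": 0, "wy": 0, "wz": 0}
    - {"tx": 0, "ty": 0, "tz": -0.02, "wx": 0, "wy": 0, "wz": 0}
    - {"tx": 0, "ty": 0, "tz": -0.014, "wx": 0, "wy": 0, "wz": 0.08}
    - {"tx": 0, "ty": 0, "tz": -0.007, "wx": 0, "wy": 0, "wz": 0.16}
    - {"tx": 0, "ty": 0, "tz": 0, "wx": 0, "wy": 0, "wz": 0.16}
    - {"tx": 0, "ty": 0, "tz": 0, "wx": 0, "wy": 0, "wz": 0.16}
    - {"tx": 0, "ty": 0, "tz": 0, "wx": 0, "wy": 0, "wz": 0.16}
    - {"tx": 0, "ty": 0, "tz": 0, "wx": 0, "wy": 0, "wz": 0.16}
    - {"tx": 0, "ty": 0, "tz": 0, "wx": 0, "wy": 0, "wz": 0.16}
    - {"tx": 0, "ty": 0, "tz": 0, "wx": 0, "wy": 0, "wz": 0.16}
    - {"tx": 0, "ty": 0, "tz": 0, "wx": 0, "wy": 0, "wz": 0.16}
    - {"tx": 0, "ty": 0, "tz": 0, "wx": 0, "wy": 0, "wz": 0.16}
    - {"tx": 0, "ty": 0, "tz": 0, "wx": 0, "wy": 0, "wz": 0.05}
    - {"tx": 0, "ty": 0, "tz": 0, "wx": 0, "wy": 0, "wz": 0}

```text
clock: 15.5
tool_pos: [510.0, -76.9, 180.1]
eef_rot: [0.681, 0.732, 0.0, 0.0]
contact_force: [0.0, 0.3, -0.5]
finger_gap: 32.0
gripper_force: 25.0
```

Call:
play_rows:
  motion:
    - {"tx": 0, "ty": 0.01, "tz": 0, "wx": 0, "wy": 0, "wz": 0}
    - {"tx": 0, "ty": 0.02, "tz": 0, "wx": 0, "wy": 0, "wz": 0}
    - {"tx": 0, "ty": 0.02, "tz": 0, "wx": 0, "wy": 0, "wz": 0}
    - {"tx": 0, "ty": 0.02, "tz": 0, "wx": 0, "wy": 0, "wz": 0}
    - {"tx": 0, "ty": 0.02, "tz": 0, "wx": 0, "wy": 0, "wz": 0}
    - {"tx": 0, "ty": 0.015, "tz": 0, "wx": 0, "wy": 0, "wz": 0}
    - {"tx": 0, "ty": 0.009, "tz": 0, "wx": 0, "wy": 0, "wz": 0}
    - {"tx": 0, "ty": 0, "tz": 0, "wx": 0, "wy": 0, "wz": 0}
    - {"tx": 0, "ty": 0, "tz": 0, "wx": 0, "wy": 0, "wz": 0}

```text
clock: 16.62
tool_pos: [623.2, -68.9, 179.5]
eef_rot: [0.681, 0.732, -0.0, -0.0]
contact_force: [-0.2, 0.2, 0.1]
finger_gap: 32.0
gripper_force: 25.0
```

Run:
```python
from h import *
to(624.2,-69,165,4.1)
p,d=ctrl.read_camera("scene");np.savez("hov.npz",p=p,d=d)
a=cv2.resize(p[140:200,310:360],None,fx=8,fy=8,interpolation=cv2.INTER_CUBIC)
q=np.load("scene0.npz")["p"]
b=cv2.resize(q[165:215,315:360],None,fx=8,fy=8,interpolation=cv2.INTER_CUBIC)
C=np.zeros((480,770,3),np.uint8);C[:,:400]=a;C[:400,405:765]=b;cv2.imwrite("pics/s4.png",C)
W=cloud("scene",d)
c=[];
for v in range(160,192,4): print(v,[tuple(W[v,u].round(0).astype(int)) if np.isfinite(W[v,u]).all() else None for u in range(324,345,3)])
```

```text
t 16.62 tcp [623.2 -68.9 179.5] yaw 4.1 gap 32.0 grip 25.0 F [-0.2  0.2  0.1] j [-0.13  0.37  0.18  1.75 -0.08  1.02  0.15]
step mm [-0.2  1.  14.5] turn [-0.0003  0.      0.0003]
160 [(np.int64(854), np.int64(-192), np.int64(64)), (np.int64(631), np.int64(-64), np.int64(160)), (np.int64(619), np.int64(-63), np.int64(164)), (np.int64(611), np.int64(-65), np.int64(166)), (np.int64(604), np.int64(-68), np.int64(168)), (np.int64(806), np.int64(-207), np.int64(77)), (np.int64(797), np.int64(-210), np.int64(80))]
164 [(np.int64(928), np.int64(-238), np.int64(20)), (np.int64(632), np.int64(-65), np.int64(150)), (np.int64(622), np.int64(-65), np.int64(154)), (np.int64(609), np.int64(-64), np.int64(158)), (np.int64(610), np.int64(-72), np.int64(157)), (np.int64(803), np.int64(-206), np.int64(67)), (np.int64(799), np.int64(-212), np.int64(68))]
168 [(np.int64(932), np.int64(-241), np.int64(6)), (np.int64(632), np.int64(-65), np.int64(142)), (np.int64(618), np.int64(-63), np.int64(147)), (np.int64(611), np.int64(-66), np.int64(149)), (np.int64(607), np.int64(-70), np.int64(149)), (np.int64(807
[... 1044 characters left out ...]
4(648), np.int64(-114), np.int64(100))]
184 [(np.int64(648), np.int64(-69), np.int64(99)), (np.int64(646), np.int64(-75), np.int64(98)), (np.int64(643), np.int64(-81), np.int64(99)), (np.int64(637), np.int64(-84), np.int64(100)), (np.int64(635), np.int64(-90), np.int64(100)), (np.int64(631), np.int64(-95), np.int64(100)), (np.int64(628), np.int64(-101), np.int64(100))]
188 [(np.int64(630), np.int64(-58), np.int64(99)), (np.int64(627), np.int64(-64), np.int64(99)), (np.int64(671), np.int64(-99), np.int64(74)), (np.int64(628), np.int64(-79), np.int64(96)), (np.int64(617), np.int64(-79), np.int64(100)), (np.int64(615), np.int64(-85), np.int64(99)), (np.int64(611), np.int64(-90), np.int64(100))]
```

View pics/s4.png

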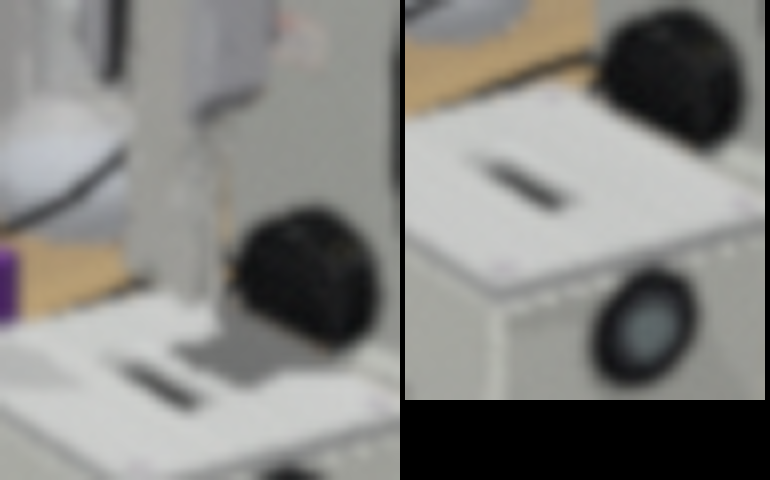

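The left crop shows the mailer's lower end at about (175,290) above the slot at (160,385), and the right crop shows the slot at (525,184). I'll compare the slot and the mailer in this same camera.

Run:
```python
from h import *
S=np.load("scene0.npz");W=cloud("scene",S["d"]);w=W[165:215,300:375].reshape(-1,3);w=w[(abs(w[:,2]-99.5)<4)]
print("plate scene",np.median(w[:,2]),cv2.minAreaRect(w[:,:2].astype(np.float32)),[np.percentile(w[:,i],[1,99]) for i in(0,1)])
for f in("scene0.npz","hov.npz"):
    g=cv2.cvtColor(np.load(f)["p"],cv2.COLOR_BGR2GRAY).astype(float)[180:197,320:341]
    base=np.median(g[g>120]);wt=np.clip(base-g-25,0,None)
    k,l,s,c=cv2.connectedComponentsWithStats((wt>0).astype(np.uint8));i=1+np.argmax(s[1:,4]);wt[l!=i]=0
    v,u=np.mgrid[180:197,320:341];Q=np.array([ray("scene",a,b,100)[:2] for a,b in zip(u.ravel(),v.ravel())])
    ww=wt.ravel();print(f,"slot",(Q*ww[:,None]).sum(0)/ww.sum(),cv2.minAreaRect(Q[ww>40].astype(np.float32)))
D=np.load("hov.npz");W=cloud("scene",D["d"]);w=W[150:176,325:340].reshape(-1,3)
a=np.radians(4.1);ex=np.array([np.cos(a),np.sin(a)]);ey=np.array([-ex[1],ex[0]]);T=np.array([623.2,-68.9])
q=w[:,:2]-T;X,Y=q@ex,q@ey
m=(abs(X)<12)&(abs(Y)<15)&(w[:,2]>130)&(w[:,2]<156);print("lid offset from TCP",m.sum(),np.median(Y[m]),Y[m].std(),np.polyfit(X[m],Y[m],1),np.polyfit(w[m,2],Y[m],1)[0])
m=(abs(Y)<4)&(X<-8)&(X>-25)&(w[:,2]>130)&(w[:,2]<150);print("side",m.sum(),np.median(X[m]),X[m].std(),"z min",np.nanmin(w[(abs(X)<14)&(abs(Y)<10),2]))
```

```text
plate scene 99.41371130278719 ((625.6224975585938, -70.98788452148438), (103.83920288085938, 92.91697692871094), 4.705069541931152) [array([573.97595741, 675.93509534]), array([-116.85362711,  -23.88220312])]
scene0.npz slot [622.75368438 -68.05527195] ((623.0333862304688, -68.09136962890625), (24.245378494262695, 7.28494119644165), 1.0032960176467896)
hov.npz slot [635.04284735 -93.91158397] ((637.0833740234375, -93.04894256591797), (14.754103660583496, 37.80926513671875), 57.588375091552734)
lid offset from TCP 80 4.060387968453873 0.8982346785020039 [0.00645807 4.08015446] 0.021791377969184803
side 37 -15.052823917035191 2.501542990256913 z min 128.03107350202518
```

Call:
play_rows:
  motion:
    - {"tx": -0.0006, "ty": 0.001, "tz": 0.005, "wx": 0, "wy": 0, "wz": 0}
    - {"tx": 0, "ty": 0, "tz": 0.008, "wx": 0, "wy": 0, "wz": 0}
    - {"tx": 0, "ty": 0, "tz": 0.008, "wx": 0, "wy": 0, "wz": 0}
    - {"tx": 0, "ty": 0, "tz": 0.004, "wx": 0, "wy": 0, "wz": 0}
    - {"tx": 0, "ty": 0, "tz": 0.001, "wx": 0, "wy": 0, "wz": 0}
    - {"tx": 0, "ty": 0, "tz": 0.001, "wx": 0, "wy": 0, "wz": 0}
    - {"tx": 0, "ty": 0, "tz": 0, "wx": 0, "wy": 0, "wz": 0}
    - {"tx": 0, "ty": 0, "tz": 0, "wx": 0, "wy": 0, "wz": 0}

```text
clock: 17.68
tool_pos: [624.8, -69.3, 152.7]
eef_rot: [0.681, 0.732, 0.0, 0.0]
contact_force: [0.8, -0.8, -0.5]
finger_gap: 31.7
gripper_force: 25.0
```

Call:
play_rows:
  motion:
    - {"tx": 0, "ty": 0, "tz": 0.001, "wx": 0, "wy": 0, "wz": 0}
    - {"tx": 0, "ty": 0, "tz": 0, "wx": 0, "wy": 0, "wz": 0}

```text
clock: 17.92
tool_pos: [624.7, -69.4, 151.5]
eef_rot: [0.681, 0.732, -0.0, 0.0]
contact_force: [0.8, 0.4, -1.5]
finger_gap: 31.8
gripper_force: 25.0
```

```bash
python3 -c "from h import *;to(624.4,-69.5,150,4.1)"
```

```text
t 17.93 tcp [624.7 -69.4 151.5] yaw 4.1 gap 31.8 grip 25.0 F [ 0.8  0.4 -1.5] j [-0.13  0.41  0.17  1.77 -0.08  0.97  0.15]
step mm [-0.  -0.3  1.5] turn [-0.      0.0002  0.0003]
```

Call:
play_rows:
  motion:
    - {"tx": 0, "ty": 0, "tz": 0.001, "wx": 0, "wy": 0, "wz": 0}
    - {"tx": 0, "ty": 0, "tz": 0.0005, "wx": 0, "wy": 0, "wz": 0}
    - {"tx": 0, "ty": 0, "tz": 0, "wx": 0, "wy": 0, "wz": 0}

```text
clock: 18.3
tool_pos: [624.7, -69.4, 149.9]
eef_rot: [0.681, 0.732, -0.0, -0.0]
contact_force: [1.6, -0.8, 0.2]
finger_gap: 31.9
gripper_force: 25.0
```

Call:
play_rows:
  motion:
    - {"tx": 0, "ty": 0, "tz": 0.001, "wx": 0, "wy": 0, "wz": 0}
    - {"tx": 0, "ty": 0, "tz": 0, "wx": 0, "wy": 0, "wz": 0}

```text
clock: 18.55
tool_pos: [624.7, -69.4, 148.9]
eef_rot: [0.681, 0.732, -0.0, 0.0]
contact_force: [-0.2, -0.5, -1.3]
finger_gap: 31.7
gripper_force: 25.0
```

Call:
play_rows:
  motion:
    - {"tx": 0, "ty": 0, "tz": 0.001, "wx": 0, "wy": 0, "wz": 0}
    - {"tx": 0, "ty": 0, "tz": 0, "wx": 0, "wy": 0, "wz": 0}

```text
clock: 18.8
tool_pos: [624.7, -69.3, 147.9]
eef_rot: [0.681, 0.732, -0.0, -0.0]
contact_force: [1.0, -1.0, -0.6]
finger_gap: 31.7
gripper_force: 25.0
```

Call:
play_rows:
  motion:
    - {"tx": 0, "ty": 0, "tz": 0.001, "wx": 0, "wy": 0, "wz": 0}
    - {"tx": 0, "ty": 0, "tz": 0.001, "wx": 0, "wy": 0, "wz": 0}
    - {"tx": 0, "ty": 0, "tz": 0, "wx": 0, "wy": 0, "wz": 0}

```text
clock: 19.18
tool_pos: [624.6, -69.4, 145.8]
eef_rot: [0.681, 0.732, -0.0, -0.0]
contact_force: [1.0, -0.8, -1.3]
finger_gap: 31.9
gripper_force: 25.0
```

Call:
play_rows:
  motion:
    - {"tx": 0, "ty": 0, "tz": 0.001, "wx": 0, "wy": 0, "wz": 0}
    - {"tx": 0, "ty": 0, "tz": 0.001, "wx": 0, "wy": 0, "wz": 0}
    - {"tx": 0, "ty": 0, "tz": 0, "wx": 0, "wy": 0, "wz": 0}

```text
clock: 19.55
tool_pos: [624.6, -69.4, 143.8]
eef_rot: [0.681, 0.732, -0.0, -0.0]
contact_force: [0.1, -2.3, -1.6]
finger_gap: 31.9
gripper_force: 25.0
```

Call:
play_rows:
  motion:
    - {"tx": -0.0004, "ty": 0, "tz": 0.001, "wx": 0, "wy": 0, "wz": 0}
    - {"tx": 0, "ty": 0, "tz": 0.001, "wx": 0, "wy": 0, "wz": 0}
    - {"tx": 0, "ty": 0, "tz": 0.001, "wx": 0, "wy": 0, "wz": 0}
    - {"tx": 0, "ty": 0, "tz": 0, "wx": 0, "wy": 0, "wz": 0}

```text
clock: 20.05
tool_pos: [624.7, -69.6, 140.9]
eef_rot: [0.681, 0.732, -0.0, -0.0]
contact_force: [-0.0, 0.3, -0.5]
finger_gap: 32.2
gripper_force: 25.0
```

Call:
play_rows:
  motion:
    - {"tx": 0, "ty": 0, "tz": 0.0015, "wx": 0, "wy": 0, "wz": 0}
    - {"tx": 0, "ty": 0, "tz": 0.0015, "wx": 0, "wy": 0, "wz": 0}
    - {"tx": 0, "ty": 0, "tz": 0.0015, "wx": 0, "wy": 0, "wz": 0}
    - {"tx": 0, "ty": 0, "tz": 0, "wx": 0, "wy": 0, "wz": 0}

```text
clock: 20.55
tool_pos: [624.7, -69.7, 136.3]
eef_rot: [0.681, 0.732, -0.0, -0.0]
contact_force: [-0.3, -0.2, -0.3]
finger_gap: 31.4
gripper_force: 25.0
```

Sliding in without force. Bottom at about 85; continue to about 60 (TCP at about 111).

Call:
play_rows:
  motion:
    - {"tx": 0, "ty": 0, "tz": 0.002, "wx": 0, "wy": 0, "wz": 0}
    - {"tx": 0, "ty": 0, "tz": 0.002, "wx": 0, "wy": 0, "wz": 0}
    - {"tx": 0, "ty": 0, "tz": 0.002, "wx": 0, "wy": 0, "wz": 0}
    - {"tx": 0, "ty": 0, "tz": 0.002, "wx": 0, "wy": 0, "wz": 0}
    - {"tx": 0, "ty": 0, "tz": 0.002, "wx": 0, "wy": 0, "wz": 0}
    - {"tx": 0, "ty": 0, "tz": 0, "wx": 0, "wy": 0, "wz": 0}

```text
clock: 21.3
tool_pos: [624.7, -69.7, 126.3]
eef_rot: [0.681, 0.732, -0.0, -0.0]
contact_force: [-0.8, 0.3, -0.5]
finger_gap: 31.7
gripper_force: 25.0
```

Call:
play_rows:
  motion:
    - {"tx": 0, "ty": 0, "tz": 0.002, "wx": 0, "wy": 0, "wz": 0}
    - {"tx": 0, "ty": 0, "tz": 0.002, "wx": 0, "wy": 0, "wz": 0}
    - {"tx": 0, "ty": 0, "tz": 0.002, "wx": 0, "wy": 0, "wz": 0}
    - {"tx": 0, "ty": 0, "tz": 0.002, "wx": 0, "wy": 0, "wz": 0}
    - {"tx": 0, "ty": 0, "tz": 0.002, "wx": 0, "wy": 0, "wz": 0}
    - {"tx": 0, "ty": 0, "tz": 0, "wx": 0, "wy": 0, "wz": 0}

```text
clock: 22.05
tool_pos: [624.7, -69.7, 116.3]
eef_rot: [0.681, 0.732, -0.0, -0.0]
contact_force: [-0.5, 0.0, -0.5]
finger_gap: 32.0
gripper_force: 25.0
```

Call:
play_rows:
  motion:
    - {"tx": 0, "ty": 0, "tz": 0.002, "wx": 0, "wy": 0, "wz": 0}
    - {"tx": 0, "ty": 0, "tz": 0.002, "wx": 0, "wy": 0, "wz": 0}
    - {"tx": 0, "ty": 0, "tz": 0.001, "wx": 0, "wy": 0, "wz": 0}
    - {"tx": 0, "ty": 0, "tz": 0, "wx": 0, "wy": 0, "wz": 0}
    - {"tx": 0, "ty": 0, "tz": 0, "wx": 0, "wy": 0, "wz": 0}
    - {"tx": 0, "ty": 0, "tz": 0, "wx": 0, "wy": 0, "wz": 0}

```text
clock: 22.8
tool_pos: [624.7, -69.7, 111.5]
eef_rot: [0.681, 0.732, -0.0, 0.0]
contact_force: [0.7, 0.3, -0.8]
finger_gap: 32.1
gripper_force: 25.0
```

Run:
```python
from h import *
to(624.4,-69.5,111,4.1)
p,d=ctrl.read_camera("scene");cv2.imwrite("pics/s5.png",cv2.resize(p[90:320,200:430],None,fx=2.5,fy=2.5,interpolation=2))
```

```text
t 22.8 tcp [624.7 -69.7 111.5] yaw 4.1 gap 32.1 grip 25.0 F [ 0.7  0.3 -0.8] j [-0.12  0.45  0.17  1.81 -0.09  0.89  0.16]
step mm [ 0.2 -0.3  0.5] turn [-0.      0.      0.0004]
```

View pics/s5.png

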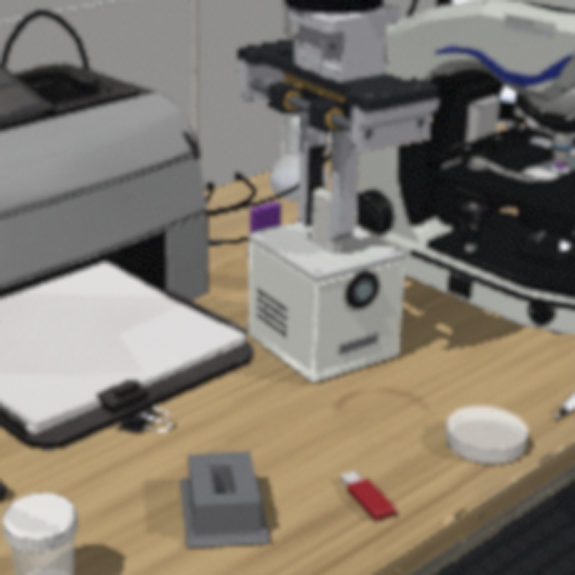

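The mailer stands in the slot at about (325,220), about half in and still held by the fingers. The cup, dish and stick have not moved. Handing in.

```bash
python3 -c "
from rig import ctrl
print(ctrl.hand_in())"
```

```text
the job is handed in; nothing more can be done
None
```

The mailer was shown to the eye lid-first and then back-first, lowered without forcing to about 40 mm below the reader's top plate, and handed in at 22.8 s still held upright in the gripper; the hand-in returned no verdict, and one of the pictures I viewed (816 x 648) was slightly over the size limit.

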